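# Comb slanting dowels into a grooved tray

### The arm

A 6-joint arm with a two-finger parallel gripper is mounted at the origin on the work surface. World frame = base frame: x ahead of the robot, y to its left, z up, the work surface at z = 0. Lengths are in m, angles in rad, forces in N, time in s.
With the tool pointing down it reaches from about 0.425 to 0.95 m from the base axis. Payload 3.5 kg.
Tool frame: the origin (TCP) lies between the finger pads; the fingertips stand 14 mm ahead of it and the grasp point (between the pads) lies 5 mm behind it (ctrl.tip_extent is the distance from the TCP to the fingertips, in m); x points along the fingers, z is the direction in which the jaws open and shut, and the axes are right-handed (so a half turn about x gives the same grasp; the last joint's range is limited). The gripper opens to 85 mm and grips with 20 to 120 N. Pads are 22 mm wide; open, the fingers measure 114 mm over their backs; the gripper's body (76 mm by 85 mm) begins 54 mm behind the grasp point. The pads swing forward as they close: fully open they stand 13 mm farther back than shut.
Start: joints at [1.052, 0.286, 1.577, -0, 1.279, -0.15], TCP at [0.243, 0.63, 0.209] pointing down, gripper open.
Joint ranges: [-2.77, 2.77], [-0.9, 2.22], [0.21, 2.48], [-1.53, 4.67], [0.24, 2.81], [-2.84, 2.84]. Speed limits (rad/s): [2.79, 2.79, 3.14, 3.14, 3.14, 3.14].

### API

Orientations are given as a unit quaternion [x, y, z, w].
In Python, from plant import ctrl gives the robot as it stands.
- The arm moves only by the tool move_arm, never from a script. Its argument "commands" is one flat list of numbers, 4 for each row, row after row: the shift along the tool's x, y, z in units of 25 mm (1.0 is 25 mm), then the turn about the tool's x in units of 5 degrees (1.0 is 5 degrees). A call has 1 to 20 rows; each row shifts and turns the commanded pose from where the row before left it, along the tool's axes as they then stand; what a row does not reach is not made up. A row lasts 1/8 s, in which the tool goes at most 62.5 mm and 10.7 degrees, less where a joint would pass 70% of its speed; a pose out of reach is approached as far as the arm can. A call is refused whole if a number of a shift passes 1 or a number of a turn 1, either way. A call with a gripper value outside its range is refused whole. "jaw" is the finger opening in mm, from 0 to 85.4, set as the call begins (left out, the last holds). The fingers move at their own pace and stop on an object; "force" is the grip in N (left out, the last holds). Time passes only in rows, so rows that do not move let the fingers close. It gives the time, the measured TCP pose, the force and the opening at its end, in the units of the state.
- ctrl.get_state(): the state, without advancing time (a new reading comes with each control period).
- ctrl.read_camera(name): name is "scene" or "top" or "wrist"; returns the picture (400x640x3 uint8, red, green, blue); there is no depth.
- ctrl.get_calibration(name): a dict with "camera_matrix" (3x3 intrinsics, pixels), "camera_from_world" (4x4, takes a point from world to camera coordinates); the wrist camera has in their place "mount" (4x4, takes a point from camera to tool coordinates, whose origin is the TCP and whose axes are the tool frame's). Camera axes: x right, y down, z forward; pixel columns grow to the right and rows downward; lengths in m; the calibration is good to about 2 mm. A picture is of the moment at which its call begins: read the wrist's pose just before it. get_calibration takes no time and is no camera call.
- ctrl.sign_off(): hands the job in, once; it reports no verdict.
The state is a dict: "time": time; "qpos": joint angles; "dq": joint speeds; "joint_efforts": joint torques, N m; "eef_pos": TCP position; "tcp_rot": TCP orientation; "contact_force": force on the tool from outside, world axes, zero at the start; "wrist_torque": the same for the moment, N m; "opening": opening from 0.0 (shut) to 1.0 (fully open).
Only numpy, scipy, OpenCV 4.12 (cv2) and the standard library are available. Lean on these libraries where they do the work, as an engineer would, in place of code of your own. Each camera call takes 0.05 s, during which the arm holds its last target.

### The job

Two dowels lie slantwise across the ridges of the grooved tray. Take the rake, the hand tool with two rows of steel tines, and comb it over the tray (a slow pass just above the ridges works best) so that both dowels drop down into its grooves and lie parallel in them; then stand the rake back on its tines about where you took it. Move the dowels with the rake only: the robot itself must not touch them.

Things in the scene. Friction and masses are not known exactly. Their poses are not given: they have to be found in the camera images.
- rake_grip (a point): middle of the rake's upright wooden grip (40 mm in x, 26 in y: pinch across y), 64 mm above the tine tips, 30 above the head; z up. Rake: 180 g, loose, standing on its tines near other tools; flat head 130 mm (x) by 44 (y), 14 thick; below it two rows of 8 steel tines, 20 mm long, each row along x, rows at y = +-16; grip rises 62 mm above head.
- tray: dark tray fixed on the bench, 200 mm (x) by 240 (y); origin: centre of underside, z up. 7 V-grooves along x at y = 0, +-30, +-60, +-90, 15 deep, one dowel each. Ridge crests 23 mm above bench; end walls 38 high, 180 apart; y sides open, bench clear 40 beyond. Tines 1 to 5 mm above the crests, moved along y at 25 mm/s, turn and push the dowels on top and pass over those in grooves (top at 22.5).
- rod_a: plain beech dowel, a loose waxed round rod 130 mm long, 12 mm thick, 12 g. Origin at its centre, x along its length. At the start it lies across the tray's ridges, centre 29 mm above the bench, 20 to 50 degrees off the grooves and within 95 mm of the tray's centre in tray y; in a groove its centre is 16.5 mm above the bench. The one nearer tray -y.
- rod_b: plain beech dowel, a loose waxed round rod 130 mm long, 12 mm thick, 12 g. Origin at its centre, x along its length. At the start it lies across the tray's ridges, centre 29 mm above the bench, 20 to 50 degrees off the grooves and within 95 mm of the tray's centre in tray y; in a groove its centre is 16.5 mm above the bench. The one nearer tray +y.
There are look-alikes about, which are no part of the job. What is shaped like the part that bears rake_grip but pink or turquoise is not meant.

How it is judged:
By the outcome, as a careful person would: the job done as asked, in the order asked, and still so for the second after the job is handed in, with the robot touching nothing.
It also fails if it takes over 67 s, if anything falls off the work surface, if the arm or the gripper's body presses on something with over 40 N, if the wrist force passes 120 N, or if a joint passes its speed limit or range.

## Working session

There is one attempt and no reset: what is moved stays moved. The work goes in short steps, Python scripts to look and compute and a tool call to move; the robot and the scene stay as the last step left them, time stands still between calls to the robot, and variables do not carry over. Pictures are saved under pics/ and viewed, and the job is handed in when it is done.

Besides the shell and the picture viewer there is one more tool, called after "Call:" as name(argument=value, ...) on one line, values as JSON. move_arm: Moves the arm, as the interface text tells. Its arguments: {"type":"object","properties":{"commands":{"type":"array"},"jaw":{"type":"number"},"force":{"type":"number"}},"required":["commands"]}

```bash
mkdir -p pics; ls
python3 - <<'E'
from plant import ctrl
import cv2,numpy as np
s=ctrl.get_state();print(s['time'],s['eef_pos'],s['tcp_rot'],ctrl.tip_extent)
for n in ['scene','top','wrist']:
    im=ctrl.read_camera(n);cv2.imwrite(f'pics/{n}0.png',im[:,:,::-1])
    c=ctrl.get_calibration(n);print(n,{k:np.round(v,4).tolist() for k,v in c.items()})
E
```

```text
pics
0.0 [0.24295987 0.62900985 0.20752888] [-0.40020129  0.58396519  0.39947323  0.58244719] 0.014
scene {'camera_matrix': [[472.4022, 0.0, 319.716], [0.0, 472.4022, 210.0248], [0.0, 0.0, 1.0]], 'camera_from_world': [[-0.1559, 0.9878, 0.0019, 0.2509], [0.5279, 0.0849, -0.845, -0.1961], [-0.8349, -0.1308, -0.5347, 1.7757], [0.0, 0.0, 0.0, 1.0]]}
top {'camera_matrix': [[508.4304, 0.0, 316.6595], [0.0, 508.4304, 207.0346], [0.0, 0.0, 1.0]], 'camera_from_world': [[0.0124, -0.9999, 0.0084, -0.167], [-0.9908, -0.0135, -0.1344, 0.4955], [0.1345, -0.0067, -0.9909, 1.1705], [0.0, 0.0, 0.0, 1.0]]}
wrist {'camera_matrix': [[350.7391, 0.0, 314.546], [0.0, 350.7391, 205.1556], [0.0, 0.0, 1.0]], 'mount': [[-0.0002, -0.3185, 0.9479, -0.1658], [0.001, -0.9479, -0.3185, 0.0821], [1.0, 0.0009, 0.0005, 0.0003], [0.0, 0.0, 0.0, 1.0]]}
```

View pics/scene0.png

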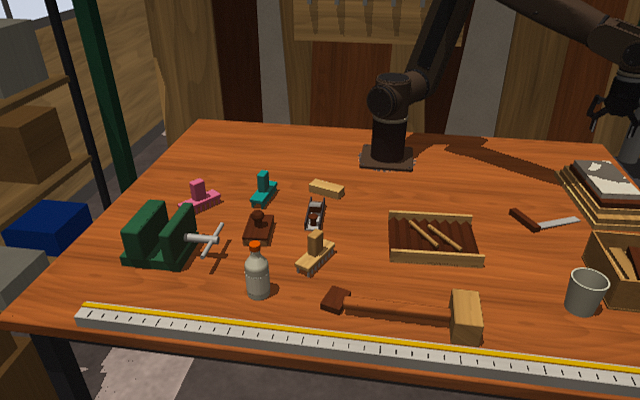

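View pics/top0.png

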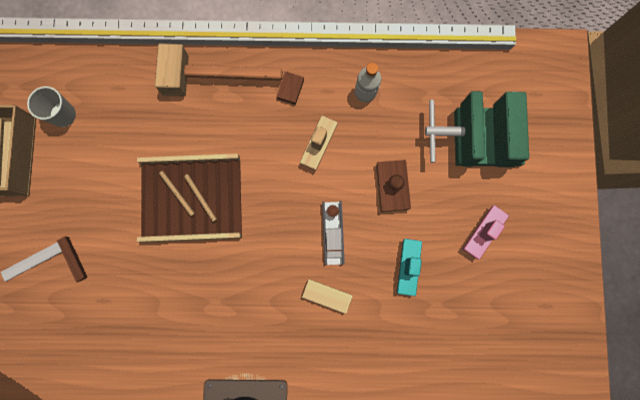

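View pics/wrist0.png

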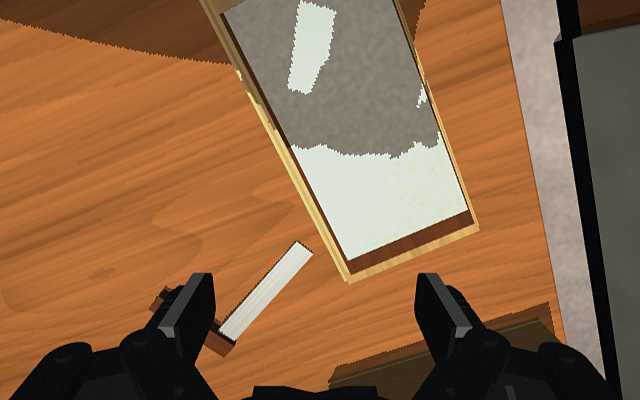

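```bash
cat > h.py <<'E'
from plant import ctrl
import cv2,numpy as np
def ray(n,uv):
    c=ctrl.get_calibration(n);K=np.array(c['camera_matrix']);T=np.array(c['camera_from_world'])
    R=T[:3,:3];o=-R.T@T[:3,3]
    d=R.T@np.linalg.inv(K)@np.array([uv[0],uv[1],1.]);return o,d
def onz(n,uv,z):
    o,d=ray(n,uv);return o+d*(z-o[2])/d[2]
def proj(n,p):
    c=ctrl.get_calibration(n);K=np.array(c['camera_matrix']);T=np.array(c['camera_from_world'])
    q=K@(T[:3,:3]@np.array(p)+T[:3,3]);return q[:2]/q[2]
def tri(a,b):
    o1,d1=ray('scene',a);o2,d2=ray('top',b)
    A=np.stack([d1,-d2],1);t=np.linalg.lstsq(A,o2-o1,rcond=None)[0]
    p,q=o1+d1*t[0],o2+d2*t[1];return (p+q)/2,np.linalg.norm(p-q)
E
python3 - <<'E'
import cv2,numpy as np
t=cv2.imread('pics/top0.png');s=cv2.imread('pics/scene0.png')
a=cv2.resize(t[105:185,270:370],None,fx=6,fy=6,interpolation=cv2.INTER_CUBIC)
cv2.imwrite('pics/c1.png',a)
cv2.imwrite('pics/c2.png',cv2.resize(s[220:285,280:350],None,fx=8,fy=8,interpolation=cv2.INTER_CUBIC))
cv2.imwrite('pics/c3.png',cv2.resize(t[145:250,130:250],None,fx=5.5,fy=5.5,interpolation=cv2.INTER_CUBIC))
E
```

```text
(no output)
```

View pics/c1.png

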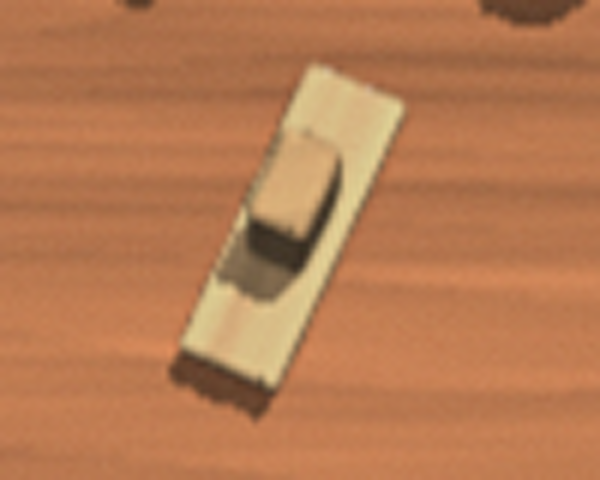

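View pics/c2.png

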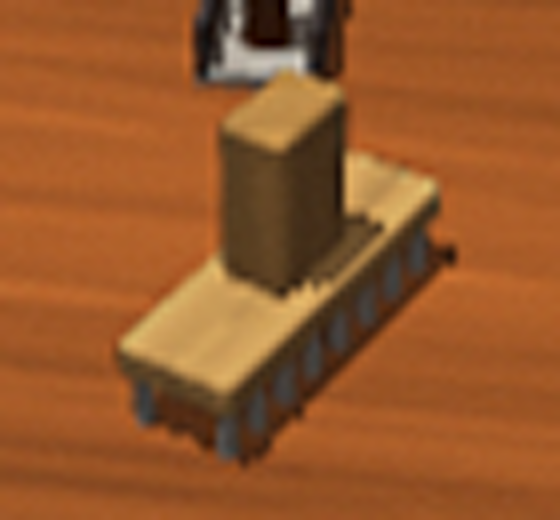

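View pics/c3.png

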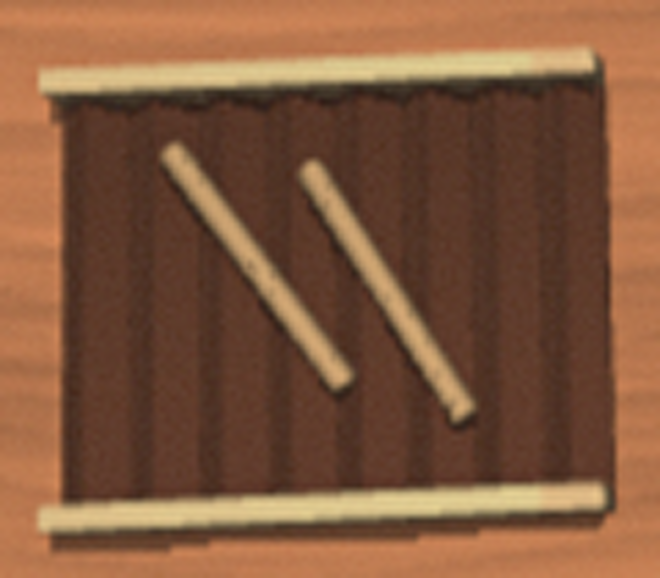

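Run:
```python
from h import *
from scipy.spatial.transform import Rotation as R
c1=lambda p:(p[0]/6+270-.4,p[1]/6+105-.4)
c3=lambda p:(p[0]/5.5+130-.4,p[1]/5.5+145-.4)
P=lambda pts,f,z:np.array([onz('top',f(p),z)[:2] for p in pts])
h=P([(312,64),(404,102),(275,388),(183,350)],c1,.034);print('head',h.round(4),h.mean(0))
d=(h[0]+h[1]-h[2]-h[3]);print('len',np.linalg.norm(d)/2,'ang',np.degrees(np.arctan2(d[1],d[0])), np.linalg.norm(h[0]-h[1]))
g=P([(298,130),(342,152),(298,241),(250,214)],c1,.096);print('grip',g.mean(0))
# scene crop check
s=lambda p:(p[0]/8+280-.4,p[1]/8+220-.4)
for p in [(222,120),(282,150),(345,95),(292,70)]: print('scene grip top',onz('scene',s(p),.096).round(4))
for p in [(118,350),(230,400),(440,180),(358,155)]: print('scene head',onz('scene',s(p),.034).round(4))
t=P([(40,70),(590,48),(606,505),(38,532)],c3,.038);print('tray corners(approx)',t.round(4),t.mean(0))
e=t[0]-t[1];print('walltop len',np.linalg.norm(e),np.degrees(np.arctan2(e[1],e[0])));e=t[3]-t[2];print(np.linalg.norm(e),np.degrees(np.arctan2(e[1],e[0])), np.linalg.norm(t[0]-t[3]))
for n,r in dict(b=[(170,148),(344,384)],a=[(310,165),(462,414)]).items():
  q=P(r,c3,.029);print(n,q.round(4),q.mean(0))
st=ctrl.get_state();M=R.from_quat(st['tcp_rot']).as_matrix();print(M.round(3))
```

```text
head [[ 0.7228 -0.1698]
 [ 0.7074 -0.2072]
 [ 0.5888 -0.1565]
 [ 0.6038 -0.1196]] [ 0.65570859 -0.16325872]
len 0.12906459178982543 ang -23.003680144788152 0.04039572232619508
grip [ 0.65512506 -0.16371087]
scene grip top [ 0.671  -0.1798  0.096 ]
scene grip top [ 0.6839 -0.1585  0.096 ]
scene grip top [ 0.6513 -0.1437  0.096 ]
scene grip top [ 0.6402 -0.1626  0.096 ]
scene head [ 0.7132 -0.2062  0.034 ]
scene head [ 0.7318 -0.1671  0.034 ]
scene head [ 0.6076 -0.1178  0.034 ]
scene head [ 0.5978 -0.1471  0.034 ]
tray corners(approx) [[0.611  0.2699]
 [0.6242 0.032 ]
 [0.4253 0.0185]
 [0.4106 0.2588]] [0.5177624  0.14479577]
walltop len 0.23833382319761454 93.18068458042632
0.24073275389860485 93.48094948548102 0.20063504795629766
b [[0.5791 0.2146]
 [0.4767 0.1343]] [0.52789321 0.17442129]
a [[0.5725 0.1534]
 [0.4643 0.083 ]] [0.51839684 0.11817911]
[[-0.001 -0.933  0.361]
 [-0.002  0.361  0.933]
 [-1.     0.    -0.002]]
```

Call:
move_arm(commands=[0,-0.9,-0.8,0.46,0,-1,-0.87,0,0,-1,-0.87,0,0,-1,-0.87,0,0,-1,-0.87,0,0,-1,-0.87,0,0,-1,-0.87,0,0,-1,-0.87,0,0,-1,-0.87,0,0,-1,-0.87,0,0,-1,-0.87,0,0,-1,-0.87,0,0,-1,-0.87,0,0,-1,-0.87,0,0,-1,-0.87,0,0,-1,-0.87,0,0,-1,-0.87,0,0,-1,-0.87,0,0,-1,-0.87,0,0,-1,-0.87,0], jaw=60, force=60)

```text
time: 2.65
eef_pos: [0.5287, 0.0338, 0.2086]
tcp_rot: [-0.388, 0.591, 0.388, 0.591]
contact_force: [-0.3, 0.3, -0.2]
opening: 0.706
```

```bash
cat > go.py <<'E'
from h import *
import sys
from scipy.spatial.transform import Rotation as R
def go(x,y,z,ang):
    st=ctrl.get_state();M=R.from_quat(st['tcp_rot']).as_matrix();p=np.array(st['eef_pos'])
    d=np.array([x,y,z])-p;a=np.degrees(np.arctan2(M[1,2],M[0,2]))
    print('t',round(st['time'],2),'p',p.round(4),'ang',a.round(2),'turn units',((a-ang)/5).round(3),'units now',(M.T@d/.025).round(3),'tilt',M[:,0].round(3),'F',np.round(st['contact_force'],1),'op',st['opening'])
if __name__=='__main__': go(*map(float,sys.argv[1:]))
E
python3 go.py .658 -.1625 .059 66.5
```

```text
t 2.65 p [0.5287 0.0338 0.2086] ang 66.57 turn units 0.013 units now [ 5.981 -7.871 -5.147] tilt [-0.  0. -1.] F [-0.3  0.3 -0.2] op 0.7055650353092339
```

Call:
move_arm(commands=[0,-0.9,-0.6,0,0,-0.9,-0.6,0,0,-0.9,-0.6,0,0,-0.9,-0.6,0,0,-0.9,-0.6,0,0,-0.9,-0.6,0,0,-0.9,-0.6,0,0,0,0,0,0,0,0,0])

```text
time: 3.78
eef_pos: [0.6311, -0.1239, 0.2085]
tcp_rot: [-0.388, 0.591, 0.388, 0.591]
contact_force: [-0.6, -0.5, -0.0]
opening: 0.703
```

```bash
python3 go.py .658 -.1625 .059 66.5
python3 - <<'E'
from h import *
cv2.imwrite('pics/w1.png',ctrl.read_camera('wrist')[:,:,::-1])
E
```

```text
t 3.77 p [ 0.6311 -0.1239  0.2085] ang 66.57 turn units 0.014 units now [ 5.979 -1.607 -0.991] tilt [-0.001  0.001 -1.   ] F [-0.6 -0.5 -0. ] op 0.7026278042393242
```

View pics/w1.png

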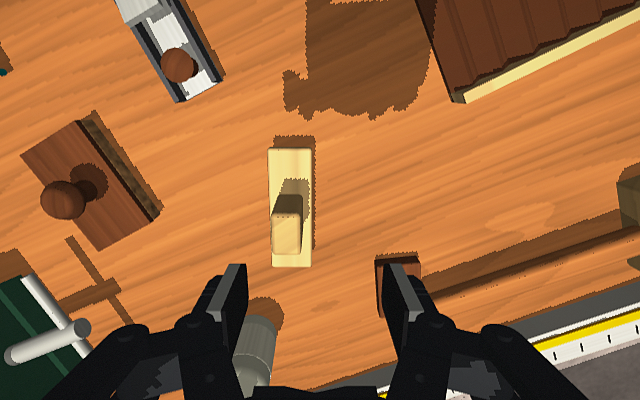

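```bash
cat > wr.py <<'E'
from go import *
def wray(px,z,st=None):
    st=st or ctrl.get_state();M=R.from_quat(st['tcp_rot']).as_matrix();p=np.array(st['eef_pos'])
    c=ctrl.get_calibration('wrist');K=np.array(c['camera_matrix']);T=np.array(c['mount'])
    o=M@T[:3,3]+p;d=M@T[:3,:3]@np.linalg.inv(K)@np.array([px[0],px[1],1.]);return o+d*(z-o[2])/d[2]
E
python3 - <<'E'
from wr import *
g=np.array([wray(p,.096) for p in [(275,213),(302,213),(300,254),(272,254)]]);print(g.round(4),g.mean(0))
h=np.array([wray(p,.034) for p in [(268,149),(312,149),(311,267),(271,267)]]);print(h.round(4),h.mean(0))
d=h[2]+h[3]-h[0]-h[1];print(np.degrees(np.arctan2(d[1],d[0])))
E
```

```text
[[ 0.6348 -0.1611  0.096 ]
 [ 0.6438 -0.1401  0.096 ]
 [ 0.6781 -0.1573  0.096 ]
 [ 0.6683 -0.1799  0.096 ]] [ 0.65623574 -0.15960434  0.096     ]
[[ 0.5899 -0.1546  0.034 ]
 [ 0.6068 -0.1153  0.034 ]
 [ 0.7243 -0.1675  0.034 ]
 [ 0.707  -0.2075  0.034 ]] [ 0.65701828 -0.16123285  0.034     ]
-24.13030462989239
```

Call:
move_arm(commands=[0,-0.8,-0.5,0.07,0,-0.73,-0.48,0,0.7,0,0,0,0.9,0,0,0,0.9,0,0,0,0.9,0,0,0,0.9,0,0,0,0.9,0,0,0,0.7,0,0,0,0,0,0,0,0,0,0,0])

```text
time: 5.2
eef_pos: [0.6573, -0.1623, 0.0622]
tcp_rot: [-0.387, 0.592, 0.386, 0.593]
contact_force: [0.6, 0.3, 0.2]
opening: 0.702
```

```bash
python3 go.py .6565 -.1615 .060 66.2
python3 - <<'E'
from h import *
cv2.imwrite('pics/w2.png',ctrl.read_camera('wrist')[:,:,::-1])
E
```

```text
t 5.2 p [ 0.6573 -0.1623  0.0622] ang 66.22 turn units 0.003 units now [0.09  0.041 0.015] tilt [ 0.001 -0.001 -1.   ] F [0.6 0.3 0.2] op 0.701910840154122
```

View pics/w2.png

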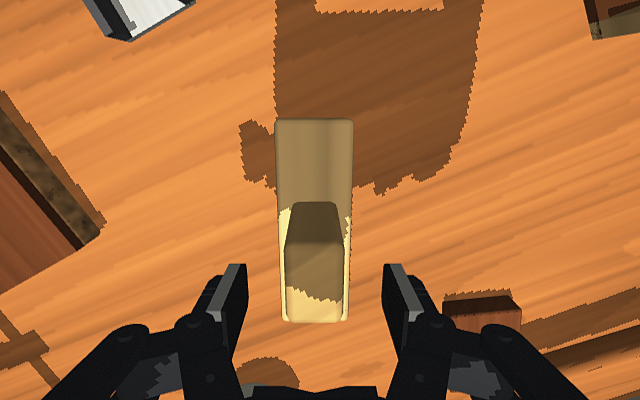

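Call:
move_arm(commands=[0.08,0,0,0,0,0,0,0,0,0,0,0,0,0,0,0,0,0,0,0], jaw=0, force=70)

```text
time: 5.88
eef_pos: [0.6571, -0.1623, 0.0603]
tcp_rot: [-0.387, 0.592, 0.386, 0.593]
contact_force: [-0.9, -1.0, 3.9]
opening: 0.283
```

```bash
python3 go.py .6565 -.1615 .060 66.2
```

```text
t 5.88 p [ 0.6571 -0.1623  0.0603] ang 66.22 turn units 0.004 units now [0.012 0.035 0.018] tilt [ 0.001 -0.001 -1.   ] F [-0.9 -1.   3.9] op 0.2826620638937458
```

Call:
move_arm(commands=[-0.4,0,0,0,-0.8,0,0,0,-0.8,0,0,0,-0.6,0,0,0,0,0,0,0])

```text
time: 6.5
eef_pos: [0.658, -0.1624, 0.1273]
tcp_rot: [-0.388, 0.591, 0.385, 0.593]
contact_force: [0.9, 0.1, -1.6]
opening: 0.28
```

```bash
python3 go.py .527 .040 .1203 93.3;python3 - <<'E'
from h import *
cv2.imwrite('pics/s2.png',ctrl.read_camera('scene')[:,:,::-1])
E
```

```text
t 6.5 p [ 0.658  -0.1624  0.1273] ang 66.22 turn units -5.415 units now [0.243 8.06  5.298] tilt [ 0.004 -0.002 -1.   ] F [ 0.9  0.1 -1.6] op 0.27988869899385166
```

View pics/s2.png

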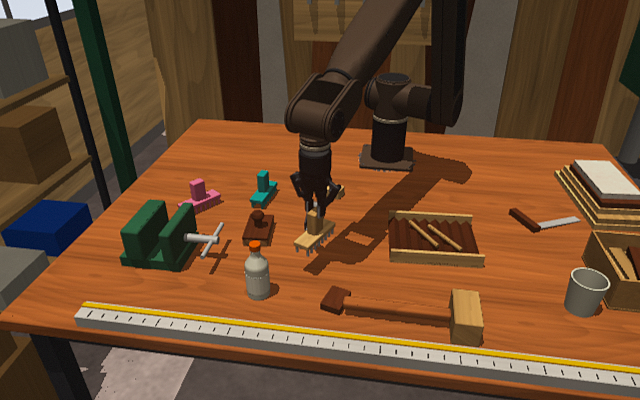

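Call:
move_arm(commands=[0,0.8,0.53,0,0,0.8,0.53,0,0,0.8,0.53,0,0,0.8,0.53,0,0,0.8,0.53,0,0,0.8,0.53,0,0,0.8,0.53,0,0,0.8,0.53,0,0,0.8,0.53,0,0,0.8,0.53,0,0,0,0,-0.9,0,0,0,-0.9,0,0,0,-0.9,0,0,0,-0.9,0,0,0,-0.9,0,0,0,-0.9,0,0,0,0,0,0,0,0])

```text
time: 8.8
eef_pos: [0.5268, 0.0403, 0.1245]
tcp_rot: [0.514, -0.486, -0.514, -0.486]
contact_force: [-0.0, 0.3, -2.0]
opening: 0.281
```

```bash
python3 go.py .527 .040 .0863 93.3;python3 - <<'E'
from h import *
cv2.imwrite('pics/w3.png',ctrl.read_camera('wrist')[:,:,::-1])
t=ctrl.read_camera('top')[:,:,::-1];cv2.imwrite('pics/t3.png',cv2.resize(t[130:270,110:280],None,fx=4,fy=4,interpolation=cv2.INTER_CUBIC))
E
```

```text
t 8.8 p [0.5268 0.0403 0.1245] ang 93.17 turn units -0.026 units now [ 1.528 -0.007 -0.014] tilt [ 0.  0. -1.] F [-0.   0.3 -2. ] op 0.2813808381570268
```

View pics/w3.png

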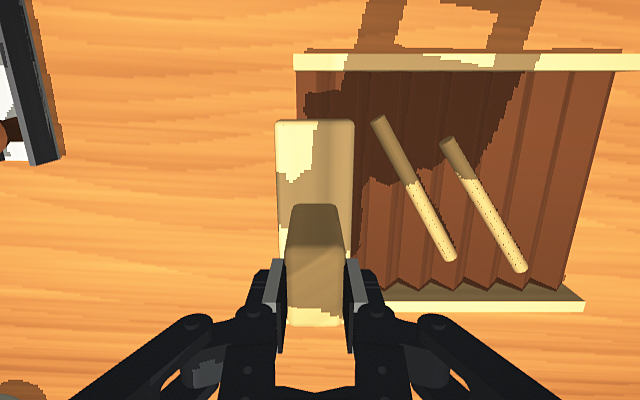

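View pics/t3.png

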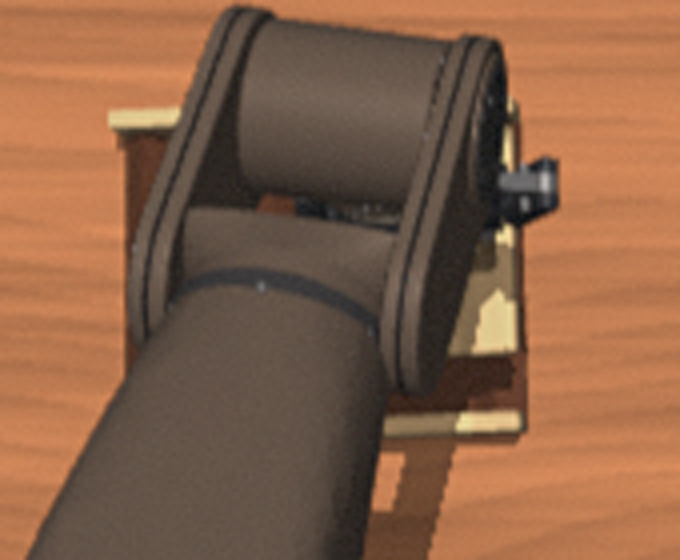

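Call:
move_arm(commands=[0.4,0,0,0,0.4,0,0,0,0.4,0,0,0,0.33,0,0,0,0,0,0,0,0,0,0,0,0,0,0,0])

```text
time: 9.78
eef_pos: [0.5275, 0.0399, 0.0868]
tcp_rot: [0.514, -0.486, -0.514, -0.486]
contact_force: [0.3, -0.1, -1.0]
opening: 0.279
```

```bash
python3 go.py .527 .040 .0863 93.3
```

```text
t 9.78 p [0.5275 0.0399 0.0868] ang 93.22 turn units -0.016 units now [0.018 0.018 0.004] tilt [ 0.001 -0.    -1.   ] F [ 0.3 -0.1 -1. ] op 0.279290560468604
```

Call:
move_arm(commands=[0,0,0.13,0,0,0,0.13,0,0,0,0.13,0,0,0,0.13,0,0,0,0.13,0,0,0,0.13,0,0,0,0.13,0,0,0,0.13,0,0,0,0.13,0,0,0,0.13,0,0,0,0.13,0,0,0,0.13,0,0,0,0.13,0,0,0,0.13,0,0,0,0.13,0,0,0,0.13,0,0,0,0.13,0,0,0,0.13,0,0,0,0.13,0,0,0,0.13,0])

```text
time: 12.28
eef_pos: [0.5233, 0.1051, 0.0862]
tcp_rot: [-0.514, 0.486, 0.514, 0.486]
contact_force: [0.2, -1.1, -1.6]
opening: 0.282
```

```bash
python3 go.py .527 .040 .0863 93.3;python3 - <<'E'
from h import *
cv2.imwrite('pics/w4.png',ctrl.read_camera('wrist')[:,:,::-1])
E
```

```text
t 12.28 p [0.5233 0.1051 0.0862] ang 93.22 turn units -0.016 units now [-5.000e-03 -1.000e-03 -2.608e+00] tilt [-0.  0. -1.] F [ 0.2 -1.1 -1.6] op 0.2819365815317647
```

View pics/w4.png

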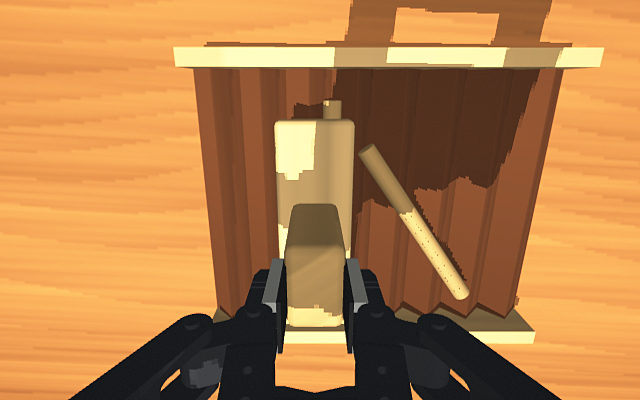

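Call:
move_arm(commands=[0,0,0.13,0,0,0,0.13,0,0,0,0.13,0,0,0,0.13,0,0,0,0.13,0,0,0,0.13,0,0,0,0.13,0,0,0,0.13,0,0,0,0.13,0,0,0,0.13,0,0,0,0.13,0,0,0,0.13,0,0,0,0.13,0,0,0,0.13,0,0,0,0.13,0,0,0,0.13,0])

```text
time: 14.32
eef_pos: [0.5204, 0.157, 0.0862]
tcp_rot: [0.514, -0.486, -0.514, -0.486]
contact_force: [-0.8, 0.2, -2.0]
opening: 0.281
```

```bash
python3 go.py .527 .040 .0863 93.3;python3 - <<'E'
from h import *
cv2.imwrite('pics/w5.png',ctrl.read_camera('wrist')[:,:,::-1])
E
```

```text
t 14.32 p [0.5204 0.157  0.0862] ang 93.22 turn units -0.016 units now [-5.000e-03  1.000e-03 -4.688e+00] tilt [ 0.  0. -1.] F [-0.8  0.2 -2. ] op 0.2812792540534561
```

View pics/w5.png

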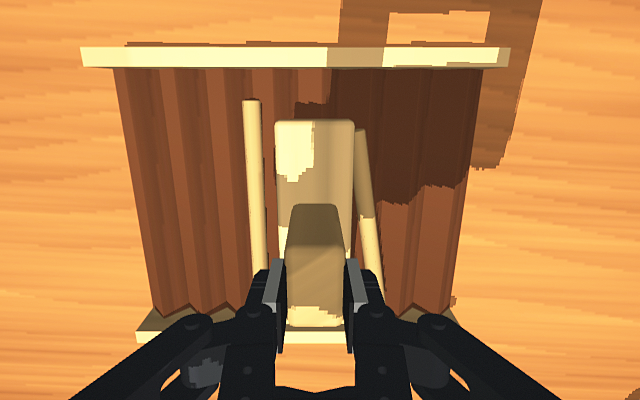

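Call:
move_arm(commands=[0,0,0.13,0,0,0,0.13,0,0,0,0.13,0,0,0,0.13,0,0,0,0.13,0,0,0,0.13,0,0,0,0.13,0,0,0,0.13,0,0,0,0.13,0,0,0,0.13,0,0,0,0.13,0,0,0,0.13,0])

```text
time: 15.88
eef_pos: [0.5182, 0.1959, 0.0862]
tcp_rot: [0.514, -0.486, -0.514, -0.486]
contact_force: [-0.3, -0.2, -2.2]
opening: 0.281
```

```bash
python3 go.py .527 .040 .0863 93.3;python3 - <<'E'
from h import *
cv2.imwrite('pics/w6.png',ctrl.read_camera('wrist')[:,:,::-1])
E
```

```text
t 15.88 p [0.5182 0.1959 0.0862] ang 93.22 turn units -0.016 units now [-5.000e-03  0.000e+00 -6.248e+00] tilt [ 0.  0. -1.] F [-0.3 -0.2 -2.2] op 0.28088154933305515
```

View pics/w6.png

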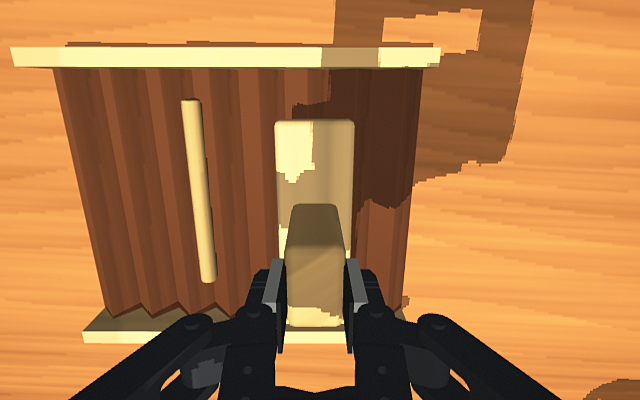

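Call:
move_arm(commands=[0,0,0.13,0,0,0,0.13,0,0,0,0.13,0,0,0,0.13,0,0,0,0.13,0,0,0,0.13,0,0,0,0.13,0,0,0,0.13,0])

```text
time: 16.92
eef_pos: [0.5168, 0.2219, 0.0862]
tcp_rot: [-0.514, 0.486, 0.514, 0.486]
contact_force: [-0.9, 1.0, -2.0]
opening: 0.281
```

```bash
python3 go.py .527 .040 .0863 93.3;python3 - <<'E'
from h import *
cv2.imwrite('pics/w7.png',ctrl.read_camera('wrist')[:,:,::-1])
E
```

```text
t 16.93 p [0.5168 0.2219 0.0862] ang 93.22 turn units -0.016 units now [-5.000e-03 -0.000e+00 -7.287e+00] tilt [-0. -0. -1.] F [-0.9  1.  -2. ] op 0.28116439275375543
```

View pics/w7.png

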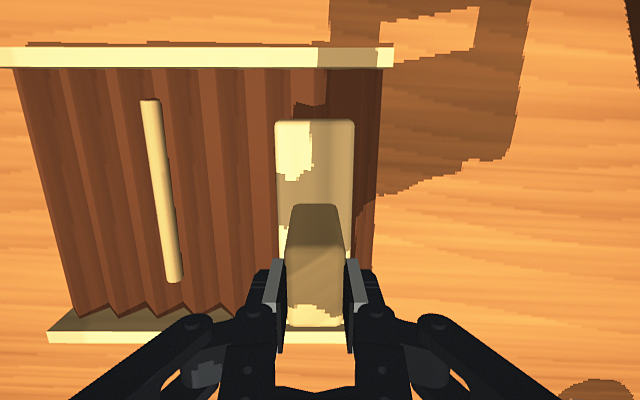

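Call:
move_arm(commands=[-0.5,0,0,0,-1,0,0,0,-1,0,0,0,-0.5,0,-0.5,0,0,0,-1,0,0,0,-1,0,0,0,-1,0,0,0,0,0])

```text
time: 17.98
eef_pos: [0.5216, 0.1325, 0.1611]
tcp_rot: [-0.513, 0.487, 0.513, 0.486]
contact_force: [-0.9, 0.2, -0.9]
opening: 0.282
```

```bash
python3 go.py .527 .040 .0863 93.3;python3 - <<'E'
from h import *
cv2.imwrite('pics/w8.png',ctrl.read_camera('wrist')[:,:,::-1])
cv2.imwrite('pics/s8.png',cv2.resize(ctrl.read_camera('scene')[190:280,370:500,::-1],None,fx=6,fy=6,interpolation=cv2.INTER_CUBIC))
E
```

```text
t 17.98 p [0.5216 0.1325 0.1611] ang 93.05 turn units -0.05 units now [ 2.995 -0.02  -3.704] tilt [-0. -0. -1.] F [-0.9  0.2 -0.9] op 0.2815366899414867
```

View pics/w8.png

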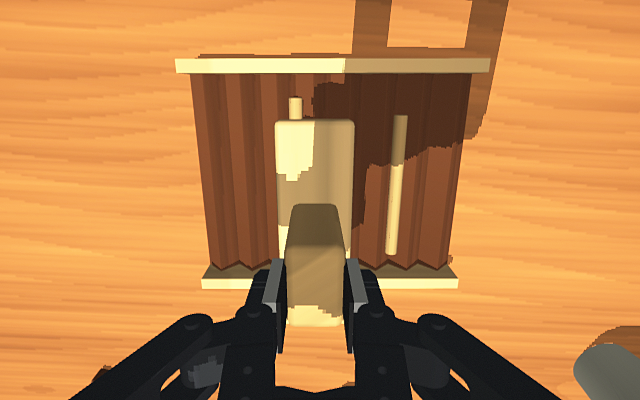

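View pics/s8.png

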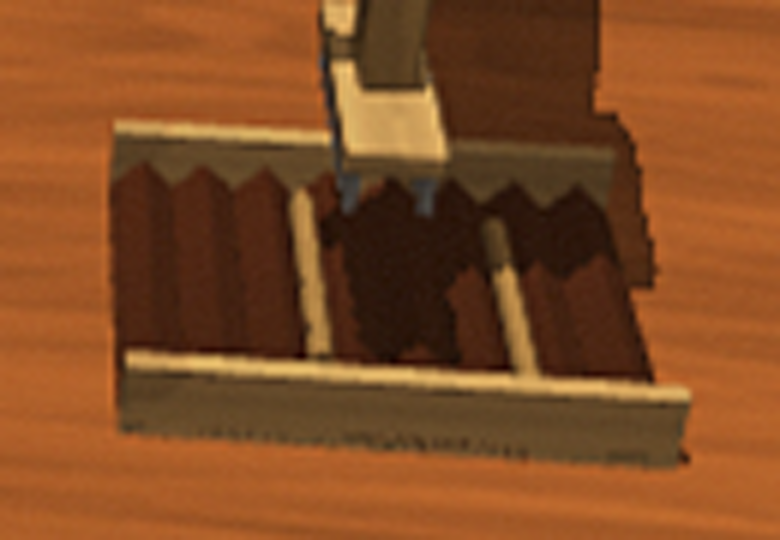

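```bash
python3 - <<'E'
from wr import *
c=np.array([.518,.145]);a=np.radians(3.3)
tr=lambda p:np.array([[np.cos(a),np.sin(a)],[-np.sin(a),np.cos(a)]])@(p[:2]-c)*1000
for p in [(400,117),(392,254)]: print('b wrist',tr(wray(p,.0165)).round(1), 'if on top',tr(wray(p,.029)).round(1))
s=lambda p:(p[0]/6+370-.4,p[1]/6+190-.4)
for n,P in dict(a=[(302,195),(318,350)],b=[(494,225),(526,372)]).items():
  for p in P: print(n,'scene',tr(onz('scene',s(p),.0165)).round(1),'if top',tr(onz('scene',s(p),.029)).round(1))
E
python3 go.py .6571 -.1623 .1203 66.2
```

```text
b wrist [-54.7  63. ] if on top [-55.7  60.1]
b wrist [75.8 65.1] if on top [69.6 62.1]
a scene [-73.3 -28.2] if top [-54.2 -31.1]
a scene [ 52.9 -31. ] if top [ 69.9 -33.9]
b scene [-56.4  61.3] if top [-37.6  56.9]
b scene [59.9 59.7] if top [76.8 55.3]
t 18.07 p [0.5216 0.134  0.1612] ang 93.16 turn units 5.392 units now [  1.629  -4.761 -12.134] tilt [-0.  0. -1.] F [ 0.  -0.4 -1.1] op 0.28210047223351614
```

Call:
move_arm(commands=[0,-0.34,-0.867,0,0,-0.34,-0.867,0,0,-0.34,-0.867,0,0,-0.34,-0.867,0,0,-0.34,-0.867,0,0,-0.34,-0.867,0,0,-0.34,-0.867,0,0,-0.34,-0.867,0,0,-0.34,-0.867,0,0,-0.34,-0.867,0,0,-0.34,-0.867,0,0,-0.34,-0.867,0,0,-0.34,-0.867,0,0,-0.34,-0.867,0,0,0,0,1,0,0,0,1,0,0,0,1,0,0,0,1,0,0,0,1,0,0,0,0.39])

```text
time: 20.58
eef_pos: [0.6578, -0.1625, 0.1611]
tcp_rot: [-0.386, 0.592, 0.386, 0.592]
contact_force: [-0.7, 0.4, -1.4]
opening: 0.283
```

Call:
move_arm(commands=[0,0,0,0,0,0,0,0,0,0,0,0])

```text
time: 20.95
eef_pos: [0.6576, -0.162, 0.1612]
tcp_rot: [-0.387, 0.592, 0.387, 0.592]
contact_force: [-1.1, -0.6, -1.2]
opening: 0.284
```

```bash
python3 go.py .6571 -.1623 .0603 66.2
python3 - <<'E'
from h import *
t=ctrl.read_camera('top')[:,:,::-1];cv2.imwrite('pics/t9.png',cv2.resize(t[145:250,130:250],None,fx=5.5,fy=5.5,interpolation=cv2.INTER_CUBIC))
E
```

```text
t 20.95 p [ 0.6576 -0.162   0.1612] ang 66.29 turn units 0.019 units now [ 4.037  0.012 -0.018] tilt [ 0. -0. -1.] F [-1.1 -0.6 -1.2] op 0.28382533620820416
```

View pics/t9.png

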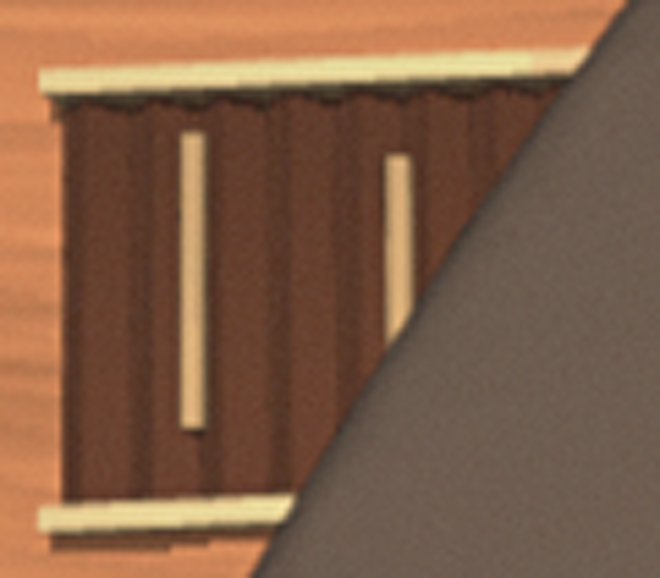

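Call:
move_arm(commands=[0.6,0,0,0,0.8,0,0,0,0.8,0,0,0,0.7,0,0,0,0.5,0,0,0,0.2,0,0,0,0.1,0,0,0,0.1,0,0,0,0,0,0,0,0,0,0,0,0,0,0,0])

```text
time: 22.38
eef_pos: [0.6577, -0.1621, 0.0665]
tcp_rot: [-0.387, 0.592, 0.386, 0.592]
contact_force: [0.2, -0.3, -2.5]
opening: 0.281
```

```bash
python3 go.py .6571 -.1623 .0603 66.2
```

```text
t 22.38 p [ 0.6577 -0.1621  0.0665] ang 66.27 turn units 0.014 units now [ 0.249  0.019 -0.019] tilt [ 0.001 -0.    -1.   ] F [ 0.2 -0.3 -2.5] op 0.28135768432094477
```

Call:
move_arm(commands=[0.1,0,0,0,0.07,0,0,0,0.04,0,0,0,0.04,0,0,0,0,0,0,0,0,0,0,0,0,0,0,0])

```text
time: 23.25
eef_pos: [0.6575, -0.162, 0.0604]
tcp_rot: [-0.387, 0.592, 0.387, 0.592]
contact_force: [-3.3, 0.6, 2.8]
opening: 0.279
```

```bash
python3 go.py .6571 -.1623 .0603 66.2
python3 - <<'E'
from h import *
cv2.imwrite('pics/s10.png',cv2.resize(ctrl.read_camera('scene')[200:285,260:360,::-1],None,fx=6,fy=6,interpolation=cv2.INTER_CUBIC))
E
```

```text
t 23.25 p [ 0.6575 -0.162   0.0604] ang 66.28 turn units 0.015 units now [ 0.003  0.009 -0.018] tilt [-0. -0. -1.] F [-3.3  0.6  2.8] op 0.278680986600546
```

View pics/s10.png

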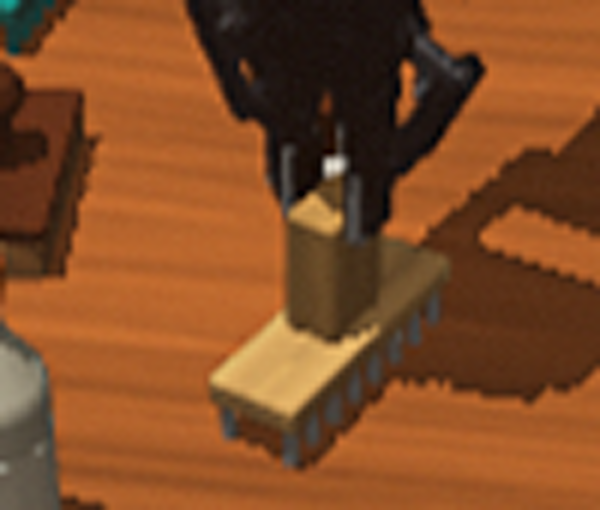

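Tines are on the bench (force +2.8 N). Release and retreat.

Call:
move_arm(commands=[0,0,0,0,0,0,0,0,0,0,0,0,0,0,0,0,0,0,0,0,-0.2,0,0,0,-0.6,0,0,0,-1,0,0,0,-1,0,0,0,-1,0,0,0,-1,0,0,0,-1,0,0,0,-0.6,0,0,0,0,0.5,-0.5,0,0,1,-0.8,0,0,1,-0.8,0,0,1,-0.8,0,0,1,-0.8,0,0,0.5,-0.3,0,0,0,0,0], jaw=60)

```text
time: 25.8
eef_pos: [0.5027, -0.2033, 0.2203]
tcp_rot: [-0.386, 0.592, 0.386, 0.593]
contact_force: [0.7, -0.1, 0.1]
opening: 0.699
```

```bash
python3 go.py .6571 -.1623 .0603 66.2
python3 - <<'E'
from h import *
cv2.imwrite('pics/s11.png',ctrl.read_camera('scene')[:,:,::-1])
cv2.imwrite('pics/t11.png',ctrl.read_camera('top')[:,:,::-1])
E
```

```text
t 25.8 p [ 0.5027 -0.2033  0.2203] ang 66.22 turn units 0.003 units now [ 6.406 -4.987  3.99 ] tilt [ 0.001 -0.    -1.   ] F [ 0.7 -0.1  0.1] op 0.6989558786655452
```

View pics/s11.png

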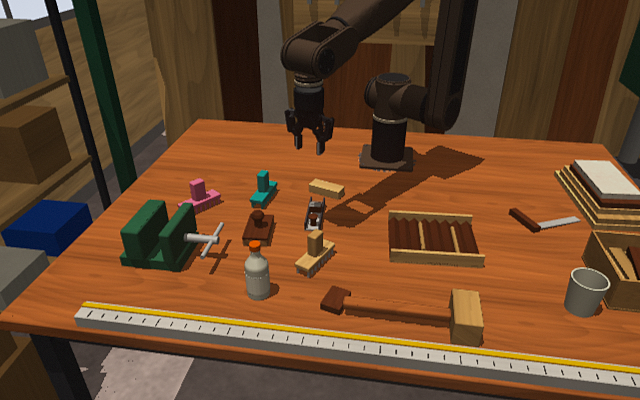

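View pics/t11.png

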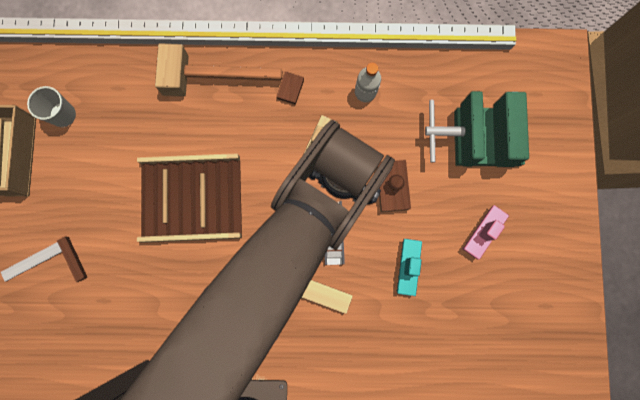

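Both dowels lie parallel in grooves (top view, about (165,196) and (202,200)). The rake stands on its tines at scene (315,247), where it was taken, and the arm is clear.

Run:
```python
from plant import ctrl
print(ctrl.sign_off())
```

```text
the job is handed in; nothing more can be done
None
```

Both dowels now lie parallel in the tray's grooves, and the rake stands back on its tines where I took it. I handed the job in at about 26 s of the 67 s allowed.

- **Combing:** I gripped the wooden rake and made one pass in +y, 3 mm above the crests at about 26 mm/s. Only the rake touched the dowels. The combing and placing readings never passed about 4 N.
- **Dowels:** In the last pictures rod_a is in the groove at y ≈ −30 and rod_b in the one at y ≈ +60. In the wrist view rod_b measured 130.5 mm long at groove height, which fits a seated dowel. The views differed by up to 5 mm in the dowels' y position, within the calibration and pixel error.
- **Rake:** It was set down within 1 mm of the pick-up pose and released with the tines on the bench. The final scene picture shows it upright. In the final top view the arm hid most of it, so that camera did not confirm it.

No check failed.

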